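# Unhook the black-gasket pack for an order

### The job

A customer wants the yellow pack with the black gasket ring. Lift it until its window clears the upturned tip of its display peg, slide it off towards the peg's free end, and lower it, upright as it hung, to the floor of the narrow wooden order box before letting go. Leave the red pack with the white ring hanging where it is.

Things in the scene. Friction and masses are not known exactly. Their poses are not given: they have to be found in the camera images.
- black_pack_center (a point): Wanted pack's centre. Yellow plate, black ring, on either peg. z up, x thickness (along peg), y width. 66 mm wide, 8 thick, 130 tall, 40 g, both faces alike. Solid tab to grip: 25 to 65 mm above this point. Below it a closed window 24 wide, from 25 above to 11 below; its top edge rests on the peg, which passes through. Ring 50 across, 12 thick, near the lower edge, which is 65 below.
- white_pack_center (a point): Centre of the red pack with a white ring, on the other peg, 120 mm from the yellow one; same shape, sizes and axes. Its top is 208 mm above the counter: carry the yellow pack clear of it and of its peg. It must stay hanging.
- rack: Fixed wooden rack. Origin on counter under front face of top rail (top 170 mm high, 250 long in y, 22 deep, lower things behind). At y = +-60 mm, 6 mm thick pegs run along -x, upper side 168 high, level to x = -74, then turn up to a tip at x = -83, 179 high: a pack must rise 11 to 30 mm (best 20) to pass. Trivet in front, 14 high; blue moka base, 82 high, past the +y peg.
- order_box: Narrow open-topped wooden order box, fixed. Origin at the centre of its underside, z up. Outside 56 (x) by 112 (y) by 70 mm high; walls and floor 6 mm thick, so the opening is 44 by 100 mm. A pack goes in upright, its width along the box's y; let go, it leans a little on a wall, which is fine.
Mind the look-alikes: they are no part of the job. What is meant by the part that bears black_pack_center is not grey or pink, and is the smaller of those in its own colour.

How it is judged:
On the way, in this order (a step that is already met when the one before it is completed fails the run):
1. the yellow pack is off its peg, held clear in front of the tip (x of black_pack_center in the frame of rack below -0.092 m and height (world z) of black_pack_center above 0.1 m and contact force between the fingers and black_pack above 0.3 N), for 0.1 s.
2. the pack, still held, is down in the order box, its lower edge within 25 mm of the box floor (x of black_pack_center in the frame of order_box between -0.03 and 0.03 m and y of black_pack_center in the frame of order_box between -0.035 and 0.035 m and z of black_pack_center in the frame of order_box between 0.04 and 0.096 m and angle between black_pack_center's own z axis and vertical below 0.65 rad and contact force between the fingers and black_pack above 0.3 N), for 0.1 s.
At the end, for the whole second after the job is handed in: The yellow pack stands released and at rest on the floor of the order box (its centre within 30 mm of the box's middle across, 35 mm along, and 40 to 85 mm above the box's underside), leaning less than 37 degrees, tab upward; the red pack still hangs within 30 mm of where it was (x of black_pack_center in the frame of order_box between -0.03 and 0.03 m and y of black_pack_center in the frame of order_box between -0.035 and 0.035 m and z of black_pack_center in the frame of order_box between 0.04 and 0.085 m and angle between black_pack_center's own z axis and vertical below 0.65 rad and linear speed of black_pack below 0.03 m/s and distance of white_pack_center from where it was at the start of the episode below 0.03 m); the robot touches nothing.
It fails at once if the red pack is pushed or knocked more than 40 mm from where it hung (distance of white_pack_center from where it was at the start of the episode above 0.04 m).
It also fails if it takes over 43 s, if anything falls off the work surface, if the arm or the gripper's body presses on something with over 40 N, if the wrist force passes 120 N, or if a joint passes its speed limit or range.

### The arm

A 6-joint arm with a two-finger parallel gripper is mounted at the origin on the work surface. World frame = base frame: x ahead of the robot, y to its left, z up, the work surface at z = 0. Lengths are in m, angles in rad, forces in N, time in s.
With the tool pointing down it reaches from about 0.3 to 0.875 m from the base axis. Payload 6.4 kg.
Tool frame: the origin (TCP) lies between the finger pads; the fingertips stand 8 mm ahead of it and the grasp point (between the pads) lies 11 mm behind it; z points along the fingers, y is the direction in which the jaws open and shut (so a half turn about z gives the same grasp; the last joint's range is limited). The gripper opens to 85 mm and grips with 20 to 120 N. Pads are 22 mm wide; open, the fingers measure 114 mm over their backs; the gripper's body (76 mm by 85 mm) begins 54 mm behind the grasp point. The pads swing forward as they close: fully open they stand 13 mm farther back than shut.
Start: joints at [0.943, 0.181, 1.607, -0, 1.354, -0.206], TCP at [0.235, 0.525, 0.239] pointing down, gripper open.
Joint ranges: [-2.99, 2.99], [-0.89, 2.07], [0.3, 2.58], [-1.14, 4.28], [0, 2.63], [-3.12, 3.12]. Speed limits (rad/s): [2.57, 2.57, 3.01, 3.14, 3.14, 3.14].

### API

Orientations are given as a unit quaternion [w, x, y, z].
In Python, from bench import monitor, viewer, workorder, spotter gives the robot as it stands. The module is installed in compiled form; this text tells all that it offers.
- The arm moves only by the tool move_arm, never from a script. Its argument "motion" is a list of rows, each a list of 3 entries, a list of its own where there are three numbers: the shift along the tool's x, y, z in units of 60 mm (1.0 is 60 mm), then the turn, a rotation vector about the tool's x, y, z in units of 8 degrees (1.0 is 8 degrees), then the opening in per cent of the stroke, from 0 (shut) to 100 (fully open). In form: [[[dx, dy, dz], [rx, ry, rz], grip], ...]. A call has 1 to 10 rows; each row is the pose to reach, as a shift and turn from the pose commanded when the call began, along the tool's axes at that moment; what a row does not reach only later rows make up. A row lasts 1/8 s, in which the tool goes at most 62.5 mm and 10.7 degrees, less where a joint would pass 70% of its speed; a pose out of reach is approached as far as the arm can. A call with a gripper value outside its range is refused whole. The fingers move at their own pace and stop on an object; the grip force is fixed at half the most. Time passes only in rows, so rows that repeat a pose let the fingers close. It gives the time, the measured TCP pose, the force and the opening at its end, in the units of the state.
- monitor.get_obs(): the state, without advancing time (a new reading comes with each control period).
- viewer.camera(name): name is "scene" or "side" or "wrist"; returns the picture (400x640x3 uint8, blue, green, red); there is no depth.
- viewer.calibration(name): a dict with "fovy" (degrees; the focal length in pixels is half the picture's height over the tangent of half this angle, whatever the lens; pixels are square), "cx", "cy" (the principal point, pixels), "distortion" ([k1, k2, p1, p2, k3] as OpenCV has them; the pictures are not rectified), "extrinsics" (4x4, takes a point from camera to world coordinates). Camera axes: x right, y down, z forward; pixel columns grow to the right and rows downward; lengths in m; the calibration is good to about 2 mm. A picture is of the moment at which its call begins: read the wrist's pose just before it. calibration takes no time and is no camera call; for the wrist camera it gives the pose at the moment of the call.
- workorder.hand_in(): hands the job in, once; it reports no verdict.
Trained networks look in the newest picture that a camera, given by its name, has taken for a name from the list of things; names that differ only in an ending like _2 or _b are one class to them, and where a whole thing is asked for, a point or a joint stands for the part that bears it (a point fixed in the world has none). Each returns a list of dicts, best first, with "score" (0 to 1); they miss things now and then, are a little off and sometimes report something else, mostly with a low value. They report only what shows in the picture. A call takes as long as a camera call. They do not tell look-alikes from the thing itself.
- spotter.search_frame(camera, name): "centre" ([column, row] as shares, 0 to 1, of the picture: columns of its width, rows of its height, amid what is visible of it).
- spotter.outline_of(camera, name): "region" (400x640 bool, what is visible of it) and "centre" ([column, row] as shares, 0 to 1, of the picture: columns of its width, rows of its height, amid what is visible of it).
The state is a dict: "time_s": time; "q": joint angles; "dq": joint speeds; "joint_efforts": joint torques, N m; "eef_pos": TCP position; "eef_rot": TCP orientation; "wrist_force": force on the tool from outside, world axes, zero at the start; "torque": the same for the moment, N m; "opening": opening from 0.0 (shut) to 1.0 (fully open).
Only numpy, scipy, OpenCV 4.12 (cv2) and the standard library are available. Lean on these libraries where they do the work, as an engineer would, in place of code of your own. Each camera call takes 0.05 s, during which the arm holds its last target. There are 200 camera calls.

## Working session

There is one attempt and no reset: what is moved stays moved. The work goes in short steps, Python scripts to look and compute and a tool call to move; the robot and the scene stay as the last step left them, time stands still between calls to the robot, and variables do not carry over. Pictures are saved under pics/ and viewed, about 8 in all and at most 12, crops included, and the job is handed in when it is done.

Besides the shell and the picture viewer there is one more tool, called after ">>>" by a JSON object that holds its "method" and its "body". move_arm: Moves the arm, as the interface text tells. Its arguments: {"type":"object","properties":{"motion":{"type":"array","items":{"type":"array"}}},"required":["motion"]}

```bash
mkdir -p pics; python3 - <<'E'
from bench import monitor, viewer, workorder, spotter
import cv2,numpy as np
np.set_printoptions(precision=4,suppress=True)
o=monitor.get_obs();print(o['time_s'],o['eef_pos'],o['eef_rot'],o['opening'])
for c in ['scene','side']:
    im=viewer.camera(c);cv2.imwrite(f'pics/{c}0.png',im)
    k=viewer.calibration(c);print(c,k['fovy'],k['cx'],k['cy'],k['distortion']);print(np.array(k['extrinsics']))
    for n in ['black_pack_center','white_pack_center','rack','order_box']:
        print(n,[(round(d['score'],2),np.round(np.array(d['centre'])*[640,400])) for d in spotter.search_frame(c,n)])
E
```

```text
0.0 [0.2351 0.5241 0.2384] [-0.0004  0.2094  0.9778 -0.0008] 1.0024328959224618
scene 47.772613171487315 320.05086596064183 200.9016760845449 [-0.1256  0.      0.      0.      0.    ]
[[ 0.0911  0.6443 -0.7594  1.3483]
 [ 0.9956 -0.043   0.083  -0.0838]
 [ 0.0208 -0.7636 -0.6454  0.793 ]
 [ 0.      0.      0.      1.    ]]
black_pack_center [(0.97, array([369., 179.])), (0.96, array([462., 242.])), (0.8, array([283., 191.])), (0.65, array([410., 154.]))]
white_pack_center [(0.97, array([321., 187.]))]
rack [(0.7, array([355., 245.]))]
order_box [(0.93, array([217., 218.]))]
side 45.90940062249479 320.51577481562344 196.38255062636725 [-0.0704  0.      0.      0.      0.    ]
[[ 0.9677  0.1684 -0.1875  0.7612]
 [ 0.2519 -0.6627  0.7053 -0.864 ]
 [-0.0055 -0.7297 -0.6837  0.9628]
 [ 0.      0.      0.      1.    ]]
black_pack_center [(0.77, array([403., 145.])), (0.6, array([343., 153.])), (0.59, array([279., 224.])), (0.57, array([281., 136.]))]
white_pack_center [(0.7, array([337., 198.]))]
rack [(0.74, array([378., 201.]))]
order_box [(0.77, array([284., 292.]))]
```

View pics/scene0.png

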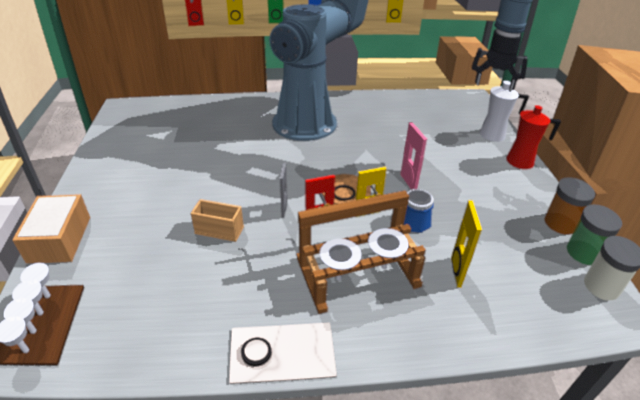

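View pics/side0.png

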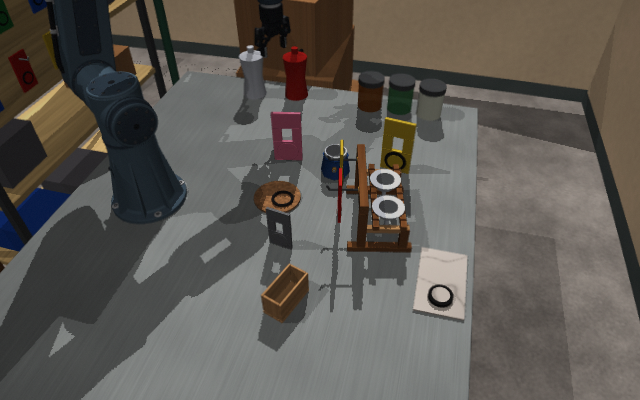

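The scene view shows the yellow pack hanging at (370,183) next to the red one at (321,190). The yellow look-alikes and others are a bigger yellow standing at (466,243), pink at (413,155) and grey at (283,191). I choose the hanging yellow at (370,183) and check it close up.

```bash
python3 - <<'E'
import cv2,numpy as np
a=cv2.imread('pics/scene0.png')[155:235,290:420]; b=cv2.imread('pics/side0.png')[130:230,300:420]
cv2.imwrite('pics/c1.png',cv2.resize(a,None,fx=6,fy=6,interpolation=cv2.INTER_CUBIC))
cv2.imwrite('pics/c2.png',cv2.resize(b,None,fx=6,fy=6,interpolation=cv2.INTER_CUBIC))
E
```

```text
(no output)
```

View pics/c1.png

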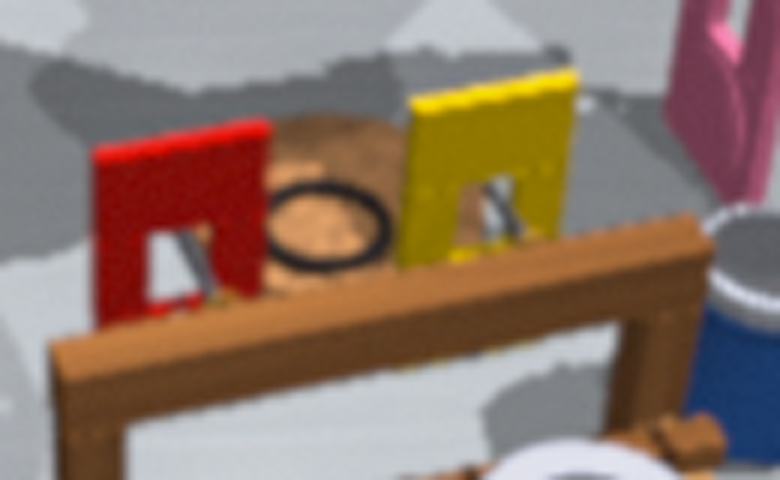

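View pics/c2.png

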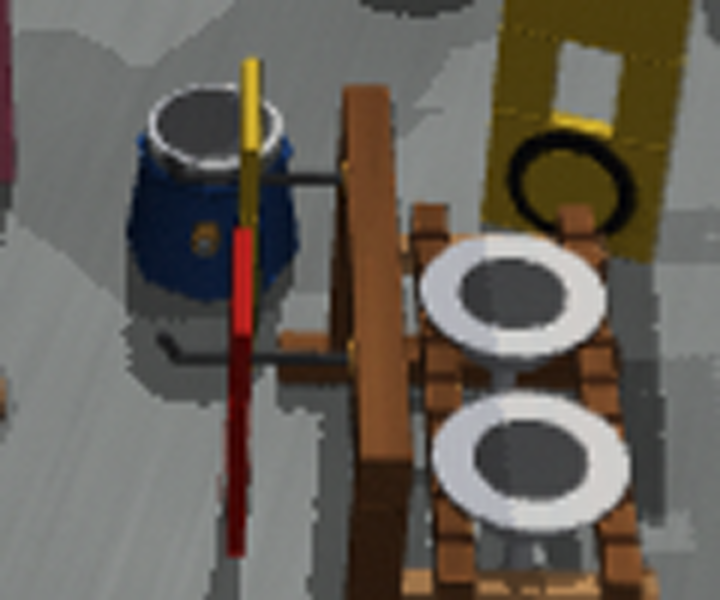

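The close crop confirms the yellow plate hanging on the far-left (+y) peg at scene (372,178), with the red plate on the other peg. Now I localise using the known heights.

```bash
cat > h.py <<'E'
from bench import monitor, viewer, workorder, spotter
import cv2,numpy as np
from scipy.spatial.transform import Rotation as R
np.set_printoptions(precision=4,suppress=True)
def ray(c,px,k=None):
    k=k or viewer.calibration(c);f=200/np.tan(np.radians(k['fovy']/2))
    K=np.array([[f,0,k['cx']],[0,f,k['cy']],[0,0,1]])
    n=cv2.undistortPoints(np.array(px,float).reshape(-1,1,2),K,np.array(k['distortion']))[:,0]
    E=np.array(k['extrinsics']);d=np.c_[n,np.ones(len(n))]@E[:3,:3].T
    return E[:3,3],d
def atz(c,px,z,k=None):
    o,d=ray(c,px,k);return o+d*((z-o[2])/d[:,2])[:,None]
def proj(c,P):
    k=viewer.calibration(c);f=200/np.tan(np.radians(k['fovy']/2))
    K=np.array([[f,0,k['cx']],[0,f,k['cy']],[0,0,1]]);T=np.linalg.inv(np.array(k['extrinsics']))
    return cv2.projectPoints(np.array(P,float).reshape(-1,1,3),cv2.Rodrigues(T[:3,:3])[0],T[:3,3],K,np.array(k['distortion']))[0][:,0]
E
cat > m.py <<'E'
from h import *
s=lambda L:np.array(L)/6+[290,155]-.4
t=lambda L:np.array(L)/6+[300,130]-.4
print('yellow top ends',atz('scene',s([[411,103],[577,76]]),.208))
print('red top ends',atz('scene',s([[95,153],[271,126]]),.208))
print('rail front top edge',atz('scene',s([[52,345],[693,213]]),.170))
print('rail back top edge',atz('scene',s([[60,380],[712,240]]),.170))
print('side: yellow top near/far',atz('side',t([[251,150],[252,62]]),.208))
print('side: red top near/far',atz('side',t([[243,330],[243,230]]),.208))
print('side rail top -y front/back, +y front/back',atz('side',t([[360,460],[410,460],[345,88],[387,88]]),.170))
print('side peg tip',atz('side',t([[163,340]]),.179))
for c in ['scene','side']:
    viewer.camera(c);r=[d for d in spotter.outline_of(c,'order_box')][0];m=r['region'].astype(np.uint8)
    print(c,r['score'],m.sum()); ct=max(cv2.findContours(m,0,2)[0],key=cv2.contourArea)
    print(cv2.approxPolyDP(cv2.convexHull(ct),2,True)[:,0].tolist())
b=cv2.imread('pics/side0.png')[255:330,250:325];a=cv2.imread('pics/scene0.png')[190:250,180:255]
z=lambda q:cv2.resize(q,None,fx=5,fy=5,interpolation=2)
b,a=z(b),z(a);w=np.zeros((375,760,3),np.uint8);w[:300,:375]=a;w[:,385:]=b;cv2.imwrite('pics/box.png',w)
E
python3 m.py
```

```text
yellow top ends [[0.5674 0.0833 0.208 ]
 [0.5545 0.1477 0.208 ]]
red top ends [[ 0.5899 -0.0333  0.208 ]
 [ 0.5781  0.0307  0.208 ]]
rail front top edge [[ 0.6481 -0.0521  0.17  ]
 [ 0.5908  0.1885  0.17  ]]
rail back top edge [[ 0.6662 -0.0503  0.17  ]
 [ 0.6068  0.1919  0.17  ]]
side: yellow top near/far [[0.5669 0.0806 0.208 ]
 [0.5533 0.1428 0.208 ]]
side: red top near/far [[ 0.5894 -0.0338  0.208 ]
 [ 0.5755  0.0273  0.208 ]]
side rail top -y front/back, +y front/back [[ 0.6436 -0.0567  0.17  ]
 [ 0.663  -0.0518  0.17  ]
 [ 0.5891  0.1844  0.17  ]
 [ 0.608   0.1892  0.17  ]]
side peg tip [[ 0.5521 -0.0161  0.179 ]]
scene 0.77 1683
[[200, 200], [241, 207], [243, 226], [235, 240], [195, 232], [191, 213]]
side 0.86 1652
[[291, 265], [307, 274], [308, 289], [280, 321], [264, 311], [261, 296], [280, 273]]
```

View pics/box.png

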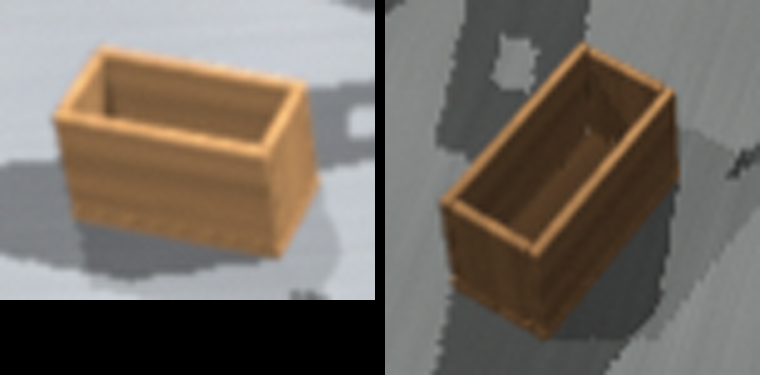

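The crop shows the box with its four outer rim corners clear: scene at about (201,199), (241,207), (233,221), (191,213) and side at about (290,264), (308,273), (280,305), (261,296).

```bash
cat > b.py <<'E'
from h import *
A=np.array([[105,48],[307,85],[268,155],[55,118]])/5+[180,190]-.4
B=(np.array([[675,93],[585,45],[443,205],[537,250]])-[385,0])/5+[250,255]-.4
for c,p in [('scene',A),('side',B)]:
    P=atz(c,p,.07);print(c,P[:,:2].tolist(),P.mean(0)); print([np.linalg.norm(P[i]-P[i-1]) for i in range(4)])
    (q,sz,an)=cv2.minAreaRect(P[:,:2].astype(np.float32));print(q,sz,an)
    for i,j in [(0,1),(1,2),(2,3),(3,0)]: d=P[j]-P[i];print(np.degrees(np.arctan2(d[1],d[0])))
o=monitor.get_obs();print(R.from_quat(np.array(o['eef_rot'])[[1,2,3,0]]).as_matrix(),o['q'],o['time_s'])
E
python3 b.py
```

```text
scene [[0.4712421014363214, -0.2874946142092196], [0.5062243799066205, -0.18534870441108853], [0.5555915881649097, -0.201663512956551], [0.5225283123944898, -0.30599970597711973]] [ 0.5139 -0.2451  0.07  ]
[np.float64(0.05452259949584356), np.float64(0.10797011945654912), np.float64(0.05199321329839496), np.float64(0.10944962941324293)]
(0.5138241052627563, -0.24549171328544617) (0.10944133996963501, 0.05450255796313286) 71.7123794555664
71.095021265012
-18.287618011717925
-107.58297748175364
160.15954121110178
side [[0.5536822590235071, -0.2072296626442105], [0.5039158168255411, -0.19022017908430855], [0.4689267478036759, -0.29478120296326715], [0.517764653985897, -0.3070077890583077]] [ 0.5111 -0.2498  0.07  ]
[np.float64(0.10604597522935663), np.float64(0.05259297766829775), np.float64(0.1102598869291684), np.float64(0.050345113842386637)]
(0.5113581418991089, -0.2508452534675598) (0.11025988310575485, 0.05259186774492264) 71.49829864501953
161.13027943049372
-108.50169511280866
-14.05513379240642
70.20240493679856
[[-0.9124  0.4094 -0.    ]
 [ 0.4094  0.9124  0.    ]
 [ 0.      0.     -1.    ]] [ 0.9427  0.1808  1.607   0.      1.3538 -0.2063] 0.7
```

```bash
cat >> h.py <<'E'
def go(*wps):
    o=monitor.get_obs();p=np.array(o['eef_pos']);M=R.from_quat(np.array(o['eef_rot'])[[1,2,3,0]]);m=M.as_matrix()
    print(o['time_s'],p,o['opening'],o['wrist_force'],'yaw_y',np.degrees(np.arctan2(m[1,1],m[0,1])))
    for x,y,z,yaw in wps:
        a=np.radians(yaw);ty=np.array([np.cos(a),np.sin(a),0]);tz=np.array([0,0,-1.]);T=np.c_[np.cross(ty,tz),ty,tz]
        print('shift',M.inv().apply(np.array([x,y,z])-p)/.06,'turn',np.degrees((M.inv()*R.from_matrix(T)).as_rotvec())/8)
E
python3 -c "
from h import *
go((.235,.525,.32,65.8),(.5605,.1136,.30,12.5))
g=[atz('scene',[[285,167]],z)[0] for z in (.13,.16,.2)];print(g)
print(atz('side',[[268,208],[292,217]],.13))"
```

```text
0.7 [0.2354 0.5246 0.2393] 1.0017477008261968 [-0.3064  0.4536 -0.6664] yaw_y 65.83392882416489
shift [ 0.0086  0.003  -1.345 ] turn [ 0.0002 -0.0001  0.0042]
shift [-7.748  -4.0318 -1.0119] turn [ 0.0001 -0.0002  6.6667]
[array([ 0.432 , -0.0739,  0.13  ]), array([ 0.4734, -0.0743,  0.16  ]), array([ 0.5287, -0.0749,  0.2   ])]
[[ 0.4155 -0.0789  0.13  ]
 [ 0.4834 -0.0943  0.13  ]]
```

>>> {"method": "move_arm", "body": {"motion": [[[0, 0, -1.0], [0, 0, 0], 40], [[-1.0, -0.5, -1.2], [0, 0, 0.8], 40], [[-2, -1, -1.2], [0, 0, 1.7], 40], [[-2.9, -1.5, -1.2], [0, 0, 2.5], 40], [[-3.8, -2, -1.1], [0, 0, 3.3], 40], [[-4.7, -2.4, -1.1], [0, 0, 4.1], 40], [[-5.6, -2.9, -1.0], [0, 0, 4.9], 40], [[-6.5, -3.4, -1.0], [0, 0, 5.7], 40], [[-7.3, -3.8, -1.0], [0, 0, 6.4], 40], [[-7.75, -4.03, -1.0], [0, 0, 6.67], 40]]}}

```text
time_s: 1.95
eef_pos: [0.5621, 0.1109, 0.2992]
eef_rot: [0.0, 0.628, 0.778, -0.0]
wrist_force: [0.9, 0.1, -0.5]
opening: 0.401
```

```bash
python3 - <<'E'
from h import *
im=viewer.camera('wrist');k=viewer.calibration('wrist');cv2.imwrite('pics/w1.png',im)
go((.5605,.1136,.184,12.5))
print([(d['score'],np.array(d['centre'])*[640,400]) for d in spotter.search_frame('wrist','black_pack_center')])
a=np.radians(102.5);w=.033*np.array([np.cos(a),np.sin(a),0]);c=np.array([.5605,.1136,.208]);print(proj('wrist',[c-w,c,c+w]))
E
```

```text
2.0 [0.5636 0.1087 0.299 ] 0.40347923078721637 [ 0.4606 -3.2976  0.853 ] yaw_y 12.065269909890146
shift [ 0.0948 -0.0347  1.9162] turn [ 0.0047  0.0154 -0.0543]
[(0.93, array([494.08,  22.  ])), (0.74, array([184.832,  12.   ])), (0.64, array([317.824, 196.6  ]))]
[[318.6492 241.1474]
 [318.4729 204.9459]
 [318.2826 165.8389]]
```

View pics/w1.png

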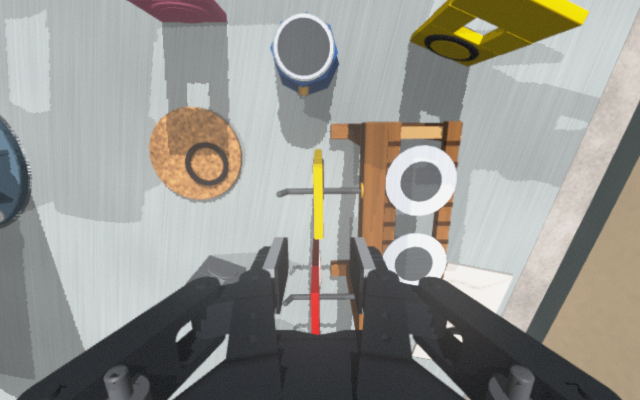

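Wrist view: the yellow pack's top edge runs (318,162)–(318,238), in line with the jaws and within 3 px of my prediction. The peg tip is at (281,193), the red pack at (316,300) and the rail at x≈360. I descend between the tip and the rail, and check before closing.

>>> {"method": "move_arm", "body": {"motion": [[[0, 0, 0], [0, 0, 0], 40], [[0.03, 0, 0.3], [0, 0, 0], 40], [[0.03, 0, 0.7], [0, 0, 0], 40], [[0.03, 0, 1.0], [0, 0, 0], 40], [[0.03, 0, 1.3], [0, 0, 0], 40], [[0.03, 0, 1.3], [0, 0, 0], 40]]}}

```text
time_s: 2.8
eef_pos: [0.559, 0.1157, 0.2192]
eef_rot: [-0.001, 0.626, 0.78, -0.001]
wrist_force: [-0.9, -0.5, -0.1]
opening: 0.4
```

```bash
python3 - <<'E'
from h import *
im=viewer.camera('wrist');cv2.imwrite('pics/w2.png',im)
go((.5605,.115,.184,12.5))
a=np.radians(102.5);w=.033*np.array([np.cos(a),np.sin(a),0]);c=np.array([.5605,.1136,.208]);print(proj('wrist',[c-w,c,c+w]))
E
```

```text
2.85 [0.5599 0.1156 0.2206] 0.39523885156010774 [0.1014 0.2264 0.5771] yaw_y 12.4902011962457
shift [-0.0123  0.0092  0.6104] turn [-0.0096 -0.0023 -0.0012]
[[320.2789 301.6485]
 [320.3998 252.52  ]
 [320.5331 197.3883]]
```

View pics/w2.png

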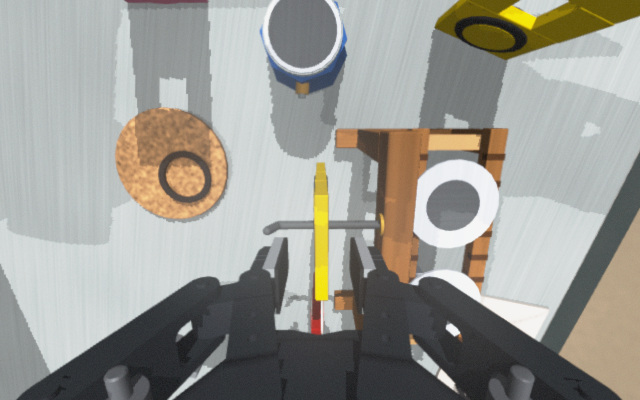

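Wrist view: the pack top runs (321,195)–(321,300), as predicted and centred between the pads. I descend and close.

>>> {"method": "move_arm", "body": {"motion": [[[-0.01, 0, 0.3], [0, 0, 0], 40], [[-0.01, 0, 0.6], [0, 0, 0], 40], [[-0.01, 0, 0.6], [0, 0, 0], 40], [[-0.01, 0, 0.6], [0, 0, 0], 20], [[-0.01, 0, 0.6], [0, 0, 0], 5], [[-0.01, 0, 0.6], [0, 0, 0], 0], [[-0.01, 0, 0.6], [0, 0, 0], 0], [[-0.01, 0, 0.6], [0, 0, 0], 0]]}}

```text
time_s: 3.85
eef_pos: [0.5608, 0.1148, 0.1858]
eef_rot: [0.0, 0.626, 0.78, 0.0]
wrist_force: [0.8, -0.1, 2.0]
opening: 0.085
```

```bash
python3 - <<'E'
from h import *
im=viewer.camera('side');cv2.imwrite('pics/s2.png',cv2.resize(im[80:240,240:440],None,fx=3,fy=3))
c,s=np.cos(np.radians(12.8)),np.sin(np.radians(12.8))
x,y=.5605,.115
go((x,y,.205,12.5),(x-.09*c,y-.09*s,.205,12.5))
E
```

```text
3.9 [0.5608 0.1148 0.1858] 0.08147687268822734 [ 0.8984 -0.182   1.9529] yaw_y 12.470571427357942
shift [ 0.0043 -0.0042 -0.3194] turn [ 0.0086  0.002  -0.0037]
shift [-0.0043 -1.5041 -0.3212] turn [ 0.0086  0.002  -0.0037]
```

View pics/s2.png

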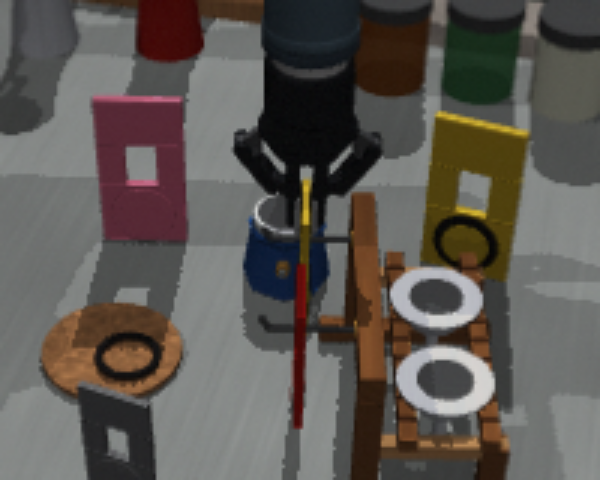

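The side view shows the fingers closed on the yellow tab (crop (305,190)), and the opening of 7–8 mm matches the plate. I lift 20 mm and slide out along the peg.

>>> {"method": "move_arm", "body": {"motion": [[[0, 0, -0.15], [0, 0, 0], 0], [[0, 0, -0.33], [0, 0, 0], 0], [[0, 0, -0.33], [0, 0, 0], 0], [[0, -0.2, -0.33], [0, 0, 0], 0], [[0, -0.5, -0.33], [0, 0, 0], 0], [[0, -0.8, -0.33], [0, 0, 0], 0], [[0, -1.1, -0.33], [0, 0, 0], 0], [[0, -1.4, -0.33], [0, 0, 0], 0], [[0, -1.6, -0.33], [0, 0, 0], 0], [[0, -1.6, -0.33], [0, 0, 0], 0]]}}

```text
time_s: 5.15
eef_pos: [0.4658, 0.094, 0.205]
eef_rot: [-0.0, 0.626, 0.78, -0.0]
wrist_force: [-0.2, -0.3, 0.3]
opening: 0.084
```

```bash
python3 - <<'E'
from h import *
a=viewer.camera('side')[80:240,240:440];b=viewer.camera('scene')[120:280,240:440]
cv2.imwrite('pics/s3.png',cv2.resize(np.hstack([a,b]),None,fx=2,fy=2))
p=monitor.get_obs()['eef_pos']
x,y,yw=.5125,-.2475,-18.5
go((p[0],p[1],.34,12.5),(x,y,.34,yw))
E
```

```text
5.25 [0.467  0.0941 0.2053] 0.0794883261862841 [0.4453 0.3839 0.6713] yaw_y 12.465237325776991
shift [-0.0003  0.0017 -2.2452] turn [ 0.0054  0.0009 -0.0043]
shift [-5.7228 -0.4863 -2.2449] turn [ 0.0055 -0.0006  3.8707]
```

View pics/s3.png

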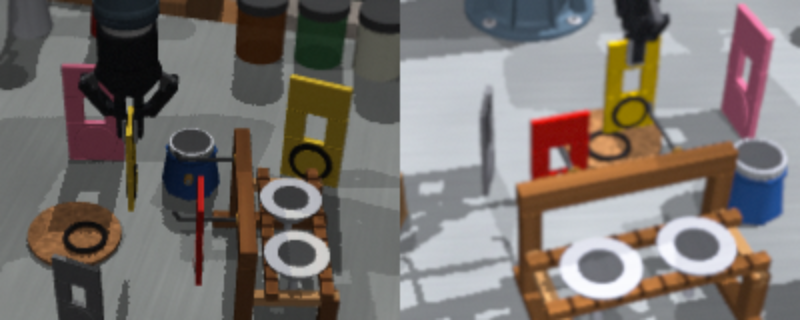

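The pack is off the peg and hangs upright in the grip, well in front of the tip, and the red pack hasn't moved. I raise it and carry it over the box.

>>> {"method": "move_arm", "body": {"motion": [[[0, 0, -0.8], [0, 0, 0], 0], [[0, 0, -1.6], [0, 0, 0], 0], [[0, 0, -2.25], [0, 0, 0], 0], [[-0.7, -0.1, -2.25], [0, 0, 0.5], 0], [[-1.5, -0.1, -2.25], [0, 0, 1.0], 0], [[-2.3, -0.2, -2.25], [0, 0, 1.6], 0], [[-3.1, -0.3, -2.25], [0, 0, 2.1], 0], [[-3.9, -0.35, -2.25], [0, 0, 2.7], 0], [[-4.7, -0.4, -2.25], [0, 0, 3.3], 0], [[-5.3, -0.45, -2.25], [0, 0, 3.7], 0]]}}

```text
time_s: 6.5
eef_pos: [0.5095, -0.2246, 0.3398]
eef_rot: [0.0, 0.805, 0.593, -0.0]
wrist_force: [0.3, 1.6, 0.2]
opening: 0.086
```

>>> {"method": "move_arm", "body": {"motion": [[[-0.35, 0.15, 0], [0, 0, 0.17], 0], [[-0.35, 0.15, 0], [0, 0, 0.17], 0], [[-0.35, 0.15, 0], [0, 0, 0.17], 0]]}}

```text
time_s: 6.88
eef_pos: [0.5115, -0.244, 0.34]
eef_rot: [-0.0, 0.811, 0.585, 0.0]
wrist_force: [-0.3, 0.4, -0.8]
opening: 0.082
```

```bash
python3 - <<'E'
from h import *
x,y,yw=.5125,-.2475,-18.5
go((x,y,.34,yw),(x,y,.185,yw),(x,y,.117,yw))
E
```

```text
6.875 [ 0.5115 -0.244   0.34  ] 0.08224055739995063 [-0.2672  0.4449 -0.7918] yaw_y -18.41584206783412
shift [-0.0496  0.0339  0.0007] turn [-0.0024 -0.0042  0.0105]
shift [-0.0511  0.0348  2.584 ] turn [-0.0024 -0.0042  0.0105]
shift [-0.0518  0.0352  3.7173] turn [-0.0024 -0.0042  0.0105]
```

>>> {"method": "move_arm", "body": {"motion": [[[-0.05, 0.035, 0.5], [0, 0, 0], 0], [[-0.05, 0.035, 1.2], [0, 0, 0], 0], [[-0.05, 0.035, 1.9], [0, 0, 0], 0], [[-0.05, 0.035, 2.4], [0, 0, 0], 0], [[-0.05, 0.035, 2.4], [0, 0, 0], 0], [[-0.05, 0.035, 2.4], [0, 0, 0], 0]]}}

```text
time_s: 7.62
eef_pos: [0.5133, -0.2483, 0.1978]
eef_rot: [0.001, 0.811, 0.585, 0.0]
wrist_force: [0.4, 0.0, -0.2]
opening: 0.084
```

```bash
python3 - <<'E'
from h import *
a=viewer.camera('side')[180:340,200:360];b=viewer.camera('scene')[110:270,140:300]
cv2.imwrite('pics/s4.png',cv2.resize(np.hstack([a,b]),None,fx=2.5,fy=2.5,interpolation=2))
x,y,yw=.5125,-.2475,-18.5
go((x,y,.117,yw))
E
```

```text
7.725 [ 0.5136 -0.2488  0.1984] 0.08316684390903403 [ 1.049  -0.3891 -1.3154] yaw_y -18.447166622929895
shift [ 0.0172 -0.0287  1.3558] turn [0.0248 0.0083 0.0066]
```

View pics/s4.png

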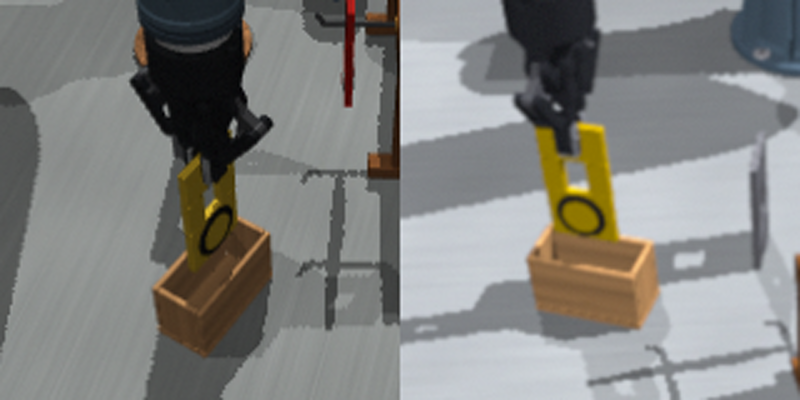

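The pack hangs just above the box, its width in line with the opening and roughly centred (side crop (210,230), scene crop (585,215)). I lower it.

>>> {"method": "move_arm", "body": {"motion": [[[0, 0, 0.3], [0, 0, 0], 0], [[0, 0, 0.6], [0, 0, 0], 0], [[0, 0, 0.85], [0, 0, 0], 0], [[0, 0, 1.05], [0, 0, 0], 0], [[0, 0, 1.2], [0, 0, 0], 0], [[0, 0, 1.3], [0, 0, 0], 0], [[0, 0, 1.35], [0, 0, 0], 0], [[0, 0, 1.35], [0, 0, 0], 0], [[0, 0, 1.35], [0, 0, 0], 0]]}}

```text
time_s: 8.85
eef_pos: [0.5127, -0.2487, 0.1156]
eef_rot: [0.0, 0.812, 0.584, 0.0]
wrist_force: [-0.6, -0.3, -1.0]
opening: 0.081
```

```bash
python3 - <<'E'
from h import *
a=viewer.camera('side')[180:340,200:360];b=viewer.camera('scene')[110:270,140:300]
cv2.imwrite('pics/s5.png',cv2.resize(np.hstack([a,b]),None,fx=2.5,fy=2.5,interpolation=2))
go()
E
```

```text
8.95 [ 0.5127 -0.2486  0.1155] 0.0825224796279367 [ 0.7931  0.2017 -0.0507] yaw_y -18.484962162651907
```

View pics/s5.png

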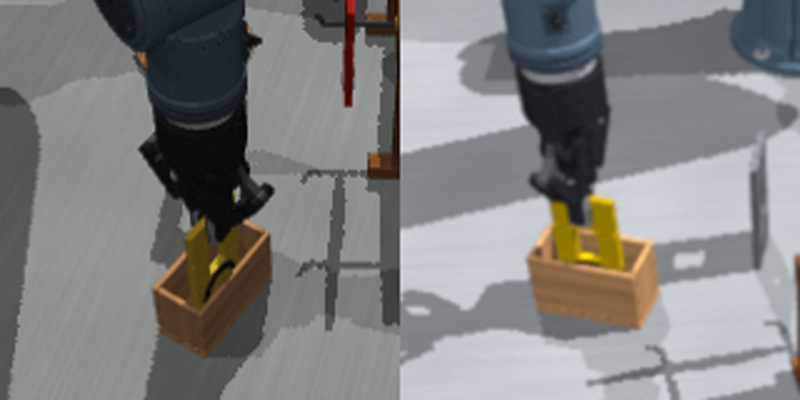

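The pack is down in the box about 2 mm above the floor and still held. I open fully, so it can lean without touching a finger, then retreat straight up.

>>> {"method": "move_arm", "body": {"motion": [[[0, 0, 0.02], [0, 0, 0], 0], [[0, 0, 0.02], [0, 0, 0], 20], [[0, 0, 0.02], [0, 0, 0], 60], [[0, 0, 0.02], [0, 0, 0], 100], [[0, 0, 0.02], [0, 0, 0], 100], [[0, 0, 0.02], [0, 0, 0], 100], [[0, 0, 0.02], [0, 0, 0], 100]]}}

```text
time_s: 9.82
eef_pos: [0.5124, -0.2485, 0.1139]
eef_rot: [-0.0, 0.812, 0.584, -0.0]
wrist_force: [0.8, -0.1, -0.5]
opening: 0.998
```

>>> {"method": "move_arm", "body": {"motion": [[[0, 0, -0.2], [0, 0, 0], 100], [[0, 0, -0.5], [0, 0, 0], 100], [[0, 0, -1.0], [0, 0, 0], 100], [[0, 0, -1.8], [0, 0, 0], 100], [[0, 0, -2.6], [0, 0, 0], 100], [[0, 0, -3.0], [0, 0, 0], 100], [[0, 0, -3.0], [0, 0, 0], 100], [[0, 0, -3.0], [0, 0, 0], 100]]}}

```text
time_s: 10.82
eef_pos: [0.512, -0.2481, 0.2932]
eef_rot: [-0.001, 0.812, 0.584, -0.0]
wrist_force: [-0.1, -0.4, -0.6]
opening: 0.998
```

```bash
python3 - <<'E'
from h import *
a=viewer.camera('side')[120:340,200:400];b=viewer.camera('scene')[110:330,180:380]
cv2.imwrite('pics/s6.png',cv2.resize(np.hstack([a,b]),None,fx=2,fy=2,interpolation=2))
go()
for c in ['scene','side']:
  for n in ['black_pack_center','white_pack_center']:
    print(c,n,[(round(d['score'],2),np.round(np.array(d['centre'])*[640,400])) for d in spotter.search_frame(c,n)])
E
```

```text
10.925 [ 0.5117 -0.248   0.2922] 1.0000536250465846 [-0.3231  1.1126 -0.3871] yaw_y -18.489939591752087
scene black_pack_center [(0.89, array([410., 153.])), (0.79, array([282., 188.])), (0.71, array([464., 241.])), (0.7, array([213., 202.]))]
scene white_pack_center [(0.91, array([318., 191.]))]
side black_pack_center [(0.78, array([276., 229.])), (0.76, array([287., 279.])), (0.76, array([300., 140.])), (0.56, array([398., 139.]))]
side white_pack_center [(0.74, array([339., 197.]))]
```

View pics/s6.png

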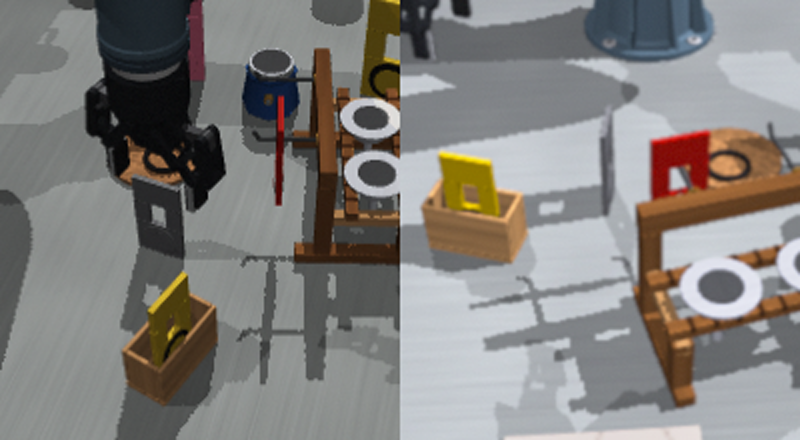

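The pack stands in the box with its tab up, leaning slightly on the wall. The red pack is where it was, and the gripper is clear.

```bash
python3 -c "
from bench import workorder;print(workorder.hand_in())"
```

```text
the job is handed in; nothing more can be done
None
```

The yellow pack with the black ring is in the order box and I've handed the job in; `hand_in` reports no verdict. I gripped the hanging pack by its tab, lifted it 20 mm and slid it about 96 mm off the peg. I then carried it high over to the box and lowered it to roughly 2 mm above the floor before opening the gripper and backing straight up.

- **Last views:** the scene and side cameras show the pack upright in the box, tab up, leaning slightly on a wall. The red pack is still on its peg, within about 5 px of where it was first detected. The gripper is about 180 mm above its release height and clear of everything.
- **Forces and time:** the last force readings were about 1 N, and the clock was about 11 s when I handed in.
- **Not fully checked:** the two cameras disagreed by about 3–5 mm on the box and pack positions, so I used their average. I checked the final resting position only by eye in the pictures, without measuring it.

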